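Clamp a plaster model in the V-cradle

ROBOT

A 7-joint arm with a two-finger parallel gripper is mounted at the origin on the work surface. World frame = base frame: x ahead of the robot, y to its left, z up, the work surface at z = 0. Lengths are in mm, angles in rad, forces in N, time in s.
With the tool pointing down it reaches from about 350 to 900 mm from the base axis. Payload 7.2 kg.
Tool frame: the origin (TCP) lies midway between the tips of the shut fingers; the grasp point (between the pads) lies 19 mm behind it (robot.tcp_to_grasp is the distance from the TCP to the grasp point, in mm); z points along the fingers, y is the line along which they close (so a half turn about z gives the same grasp; the last joint's range is limited). The gripper opens to 88 mm and grips with 3 to 60 N. Pads are 20 mm wide; open, the fingers measure 115 mm over their backs; the gripper's body (75 mm by 178 mm) begins 61 mm behind the grasp point.
Start: joints at [-1.176, 0.411, -0.013, 1.596, 0.006, 1.134, -0.082], TCP at [279.044, 559.253, 222.653] pointing down, gripper open.
Joint ranges: [-2.95, 2.95], [-0.29, 1.99], [-1.47, 1.44], [0.14, 2.54], [-1.03, 4.17], [0.13, 1.85], [-2.86, 2.86]. Speed limits (rad/s): [2.39, 2.39, 3.01, 3.01, 3.14, 3.14, 3.14].

INTERFACE

Orientations are given as a unit quaternion [w, x, y, z].
In Python, from workcell import robot gives the robot as it stands. Calls block until the motion is done:
- robot.movep(position, orientation): joint-space move of the TCP to a pose.
- robot.move_linear(position, orientation=None, speed=150, contact_N=None): straight line of the TCP; orientation=None keeps the orientation; speed is the mean speed in mm/s. With contact_N (N) it stops when the force on the tool has changed by that much, and returns True; else False.
- robot.movej(angles): joint-space move.
- robot.gripper_open() and robot.close(newtons=None): open the fingers fully, or close them until they stop; newtons is the grip in N (None keeps the last).
- robot.hold(seconds).
- robot.ik(position, orientation): joint angles nearest the present ones, or None.
- robot.grab_frame(name): name is "side" or "top" or "wrist"; returns a dict with "color" (420x560x3 uint8, blue, green, red), "vertical_fov" (degrees; the focal length in pixels is half the picture's height over the tangent of half this angle, whatever the lens; pixels are square), "cx", "cy" (the principal point, pixels), "position" and "attitude" of the camera in the world. Camera axes: x right, y up, looking along -z (the intrinsics and any distortion apply to the point x, -y, -z); pixel columns grow to the right and rows downward; lengths in mm; the calibration is good to about 2 mm. A picture is of the moment at which its call begins. There is no depth.
A pose or a line that the arm cannot do raises robot.PlanningError and nothing moves.
- robot.close_job(): hands the job in; it is judged then, once.
Readings, each from a call of its own:
- robot.current_time(): time.
- robot.current_q(): joint angles.
- robot.current_qd(): joint speeds.
- robot.current_tau(): joint torques, N m.
- robot.current_tcp_pos(): TCP position.
- robot.current_ee_rot(): TCP orientation.
- robot.current_contact_force(): force on the tool from outside, world axes, zero at the start.
- robot.current_wrist_torque(): the same for the moment, N m.
- robot.current_grip_width(): finger opening in mm.
- robot.current_grasp_force(): force on a finger pad.
Only numpy, scipy, OpenCV 4.12 (cv2) and the standard library are available. Lean on these libraries where they do the work, as an engineer would, in place of code of your own. Each camera call takes 0.05 s, during which the arm holds its last target. There are 200 camera calls.

TASK

Take the plaster bottle model from the wooden rack and lay it in the V-cradle, its flat foot (blue ring) butted right up against the blue end stop, then swing the red strap over by its black handle and press it down until its rubber pad bears firmly on the model, so that it stays clamped when you let go. The plaster is soft: lay, slide and press gently by feel, do not drop it in, ram it against the stop or crush it under the pad, and leave everything else on the bench where it is.

Things in the scene. Friction and masses are not known exactly. Their poses are not given: they have to be found in the camera images.
- model: Cream plaster bottle model lying on its side: cylinder 40 mm across, 150 mm long, plus a 30 mm neck tapering to 22 mm. Origin on the axis midway along the cylinder (centre of mass within 5 mm, neck side). Its y axis points along the cylinder to the flat foot, which has a thin blue ring 15 mm from its end; the neck is at -y. About 0.2 kg. Starts on the rack, axis 36 mm above the table.
- foot (a point): Centre of the model's flat foot face, on the axis, 75 mm from the model's origin.
- rack: Fixed wooden rack: board 85 x 170 x 8 mm with two low slats 12 mm high along its y, outer faces 36 mm apart, on which the model lies. Origin under its centre on the table.
- cradle: Fixed V-cradle, 165 x 190 x 10 mm aluminium plate, origin at table height under the middle of the V, which runs along the cradle's y. It carries two V-blocks, a blue end stop at +y and, 65 mm to +x of the V's centre line at y = 50 mm, the strap's post (102 mm high).
- vee: The two fixed steel 90 degree V-blocks, 30 mm long, at y = +50 and -50 mm of the cradle, with a 70 mm gap between them where fingers fit. Their walls reach 31 mm to each side and 47 mm above the table. Origin and axes as the cradle's.
- seat (a point): Where the model's origin lies when it is fully seated in the V with its foot against the stop: on the cradle's centre line, 50 mm above the table. Axes as the cradle's: y along the V towards the stop, x across it towards the strap's post, z up.
- end_stop: The blue end stop. Origin in the middle of the flat face of the blue end stop that the model's foot must butt against: at the cradle's y = 75 mm, 50 mm above the table. The stop is 34 mm wide, 12 mm thick, its top 62 mm above the table. Rigid.
- pad_hole (a point): Point on the strap's middle plane 65 mm from the hinge, where a screwed spindle with a 16 mm rubber pad stands out 10 to 28 mm below the strap. Its length differs every time and is not measured: the pad meets the seated model from 0.15 rad short of level to 0.15 rad past it: find it by feel. Pad yields 1 mm per 15 N; its force is 1.8 x the extra force at the handle; the hinge keeps up to 9 N of it.
- strap: Red clamp strap, 16 mm wide, 6 mm thick. Origin on its hinge axis, which runs along the cradle's y, 92 mm above the table. It runs along its own -x from the hinge; own z is up when it lies level over the V. Starts open, 1.6 to 2.0 rad from level, past upright, leaning to the cradle's +x. Stiff friction hinge, about 0.6 N m (5 N at the handle): stays where it is left.
- handle (a point): Grip point on the strap's black round handle bar, 13 mm in diameter, along the cradle's y. 120 mm from the hinge axis; the bar sticks out 54 mm beyond the strap's edge towards the cradle's +y and this point is the middle of that free length, 34 mm from the strap's centre line. The bar may turn in the fingers while it is swung.
- cup_white: Bystander, not to be moved: white cup, 60 mm across, 55 mm high. Origin under its centre.
- cup_blue: Bystander, not to be moved: blue cup, 60 mm across, 55 mm high. Origin under its centre.
- bowl: Bystander, not to be moved: terracotta bowl, 130 mm across, 50 mm high. Origin under its centre.
- vase: Bystander, not to be moved: black vase, 90 mm across, 155 mm high. Origin under its centre.
- brush: Bystander, not to be moved: a brush lying on the bench, about 0.2 m long. Origin on its underside.
- mould_half: Bystander, not to be moved: block of old plaster, 100 x 130 x 50 mm. Origin under its centre.
- slip_jar: Bystander, not to be moved: clear jar, 76 mm across, 100 mm high. Origin under its centre.
Things that resemble listed ones, but are neither listed nor needed, are in the scene too. There is more than one size of the model; the job needs the middle-sized.

How it is judged:
By the outcome, as a careful person would: the job done as asked, in the order asked, and still so for the second after the job is handed in, with the robot touching nothing.
It also fails if it takes over 72 s, if anything falls off the work surface, if the arm or the gripper's body presses on something with over 40 N, if the wrist force passes 120 N, or if a joint passes its speed limit or range.

## Working session

There is one attempt and no reset: what is moved stays moved. The work goes in short steps, each a Python script; the robot and the scene stay as the last script left them, time stands still between calls to the robot, and variables do not carry over. Pictures are saved under pics/ and viewed, at most 10 in all, crops included, and the job is handed in when it is done.

```bash
ls; mkdir -p pics; python3 - <<'E'
from workcell import robot
import cv2
for n in ["side","top","wrist"]:
    f=robot.grab_frame(n); cv2.imwrite(f"pics/{n}0.png",f["color"])
    print(n,{k:v for k,v in f.items() if k!="color"})
print(robot.current_time(),robot.current_ee_rot(),robot.current_contact_force())
E
```

```text
pics
side {'vertical_fov': 42.002483459677435, 'cx': 282.781995063325, 'cy': 211.41528387323555, 'position': array([ 390.02730076, 1352.63320251, 1156.93393364]), 'attitude': array([-0.03525855, -0.01872838,  0.43898254,  0.89760816])}
top {'vertical_fov': 51.59682456133151, 'cx': 276.5575621501961, 'cy': 207.5636426254083, 'position': array([ 350.8876136 ,   17.56132376, 1489.77561318]), 'attitude': array([-0.70075112, -0.0381586 ,  0.04226831,  0.71112951])}
wrist {'vertical_fov': 65.47035455196776, 'cx': 273.8001930893148, 'cy': 207.06888107665776, 'position': array([220.20302811, 588.35749068, 383.07877941]), 'attitude': array([ 0.8440504 , -0.10328871, -0.06306954,  0.52242951])}
0.15 [-8.22796574e-05  2.29342540e-01  9.73345596e-01 -5.85936580e-04] [ 0.25801152 -0.14657872 -0.68141012]
```

View pics/top0.png

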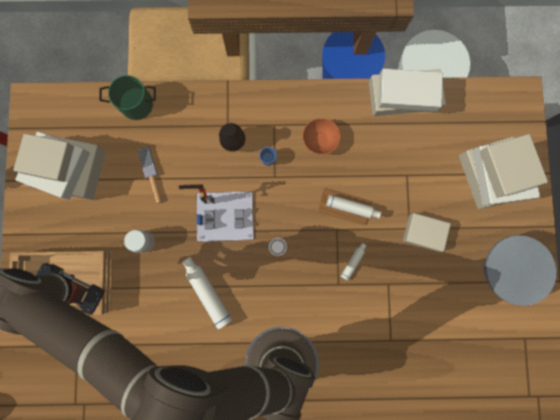

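View pics/side0.png

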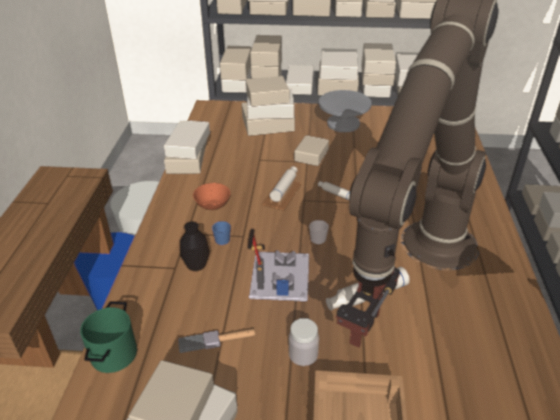

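Top view: the bottles that could be the model are one on the rack at (352,206), foot to the left, a larger one at (206,293) on the bench, and a smaller one at (354,261) on the bench. The one on the rack, medium-sized, fits. The cradle is at (225,217), the blue stop at (200,219), and the strap is open towards (190,187). In the side view the stop is at (283,287), the bottle at (285,183) and the strap at (257,245).

```bash
cat > h.py <<'E'
import numpy as np, cv2
from scipy.spatial.transform import Rotation as R
from workcell import robot
def rot(q): return R.from_quat(np.roll(q,-1))
def quat(r): return np.roll(r.as_quat(),1)
def foc(f): return f["color"].shape[0]/2/np.tan(np.radians(f["vertical_fov"])/2)
def ray(f,px):
    px=np.atleast_2d(px).astype(float); k=foc(f)
    d=np.c_[(px[:,0]-f["cx"])/k,-(px[:,1]-f["cy"])/k,-np.ones(len(px))]
    return rot(f["attitude"]).apply(d)
def plane(f,px,z):
    d=ray(f,px); o=f["position"]; return o+d*((z-o[2])/d[:,2])[:,None]
def proj(f,p):
    c=rot(f["attitude"]).inv().apply(np.atleast_2d(p)-f["position"]); k=foc(f)
    return np.c_[f["cx"]-k*c[:,0]/c[:,2], f["cy"]+k*c[:,1]/c[:,2]]
def tri(obs):
    A=np.zeros((3,3));b=np.zeros(3);L=[]
    for f,px in obs:
        d=ray(f,px)[0];d/=np.linalg.norm(d);M=np.eye(3)-np.outer(d,d);A+=M;b+=M@f["position"];L.append((M,f["position"]))
    p=np.linalg.solve(A,b); return p,[float(np.linalg.norm(M@(p-o))) for M,o in L]
def down(a):  # tool down, tool y (closing line) at world yaw a
    y=np.array([np.cos(a),np.sin(a),0]);z=np.array([0,0,-1.]);return quat(R.from_matrix(np.c_[np.cross(y,z),y,z]))
def toolcam(f):
    T=rot(robot.current_ee_rot()); return T.inv().apply(f["position"]-robot.current_tcp_pos()), T.inv()*rot(f["attitude"])
E
python3 - <<'E'
from h import *
f=robot.grab_frame("top")
for n,p,z in [("foot",(330,201),36),("neck",(380,214),36),("plate TL",(197,195),10),("plate TR",(253,193),10),("plate BR",(254,239),10),("plate BL",(198,241),10),("stop",(200,219),56),("rack",(350,207),10),("big",(187,262),25),("big2",(224,325),25),("small",(362,247),15),("small2",(346,277),15)]:
    print(n,plane(f,p,z)[0].round(0))
w=robot.grab_frame("wrist"); t,r=toolcam(w); print("cam in tool",t.round(1),r.as_matrix().round(2).tolist())
E
```

```text
foot [ 537. -173.   36.]
neck [ 490. -340.   36.]
plate TL [567. 280.  10.]
plate TR [572.  88.  10.]
plate BR [414.  86.  10.]
plate BL [410. 276.  10.]
stop [480. 262.  56.]
rack [ 518. -244.   10.]
big [339. 310.  25.]
big2 [132. 187.  25.]
small [ 381. -279.   15.]
small2 [ 281. -222.   15.]
cam in tool [ 6.56e+01 -1.00e-01 -1.61e+02] [[0.0, 0.97, 0.24], [1.0, -0.0, 0.0], [0.0, 0.24, -0.97]]
```

```bash
cat > shoot.py <<'E'
from h import *
import pickle
S=[("c1",(450,110,300),3.14),("c2",(500,250,300),3.14),("r1",(540,-170,240),2.86),("r2",(490,-250,240),2.86)]
ok=[robot.ik(p,down(a)) is not None for n,p,a in S]; print(ok)
for n,p,a in S:
    try: robot.movep(p,down(a))
    except robot.PlanningError as e: print(n,e); continue
    robot.hold(0.2); f=robot.grab_frame("wrist"); pickle.dump(f,open(n+".pkl","wb")); cv2.imwrite(f"pics/{n}.png",f["color"])
    print(n,robot.current_time(),robot.current_q().round(2),f["position"].round(1))
im=[cv2.imread(f"pics/{n}.png") for n,_,_ in S]
cv2.imwrite("pics/mont.png",cv2.resize(np.vstack([np.hstack(im[:2]),np.hstack(im[2:])]),(800,600)))
E
python3 shoot.py
```

```text
[True, True, True, True]
c1 2.9417 [-0.4   0.07  0.06  1.86 -0.    1.22  2.8 ] [449.5  45.3 461.1]
c2 3.8333 [-0.53  0.24 -0.03  1.65  0.01  1.25  2.58] [499.5 183.7 461.6]
r1 5.6667 [ 0.84  0.42 -0.83  1.68  0.33  1.19  2.79] [ 521.9 -231.2  401.4]
r2 6.4917 [ 1.25  0.55 -1.23  1.71  0.54  1.28  2.77] [ 472.3 -310.9  401.5]
```

View pics/mont.png

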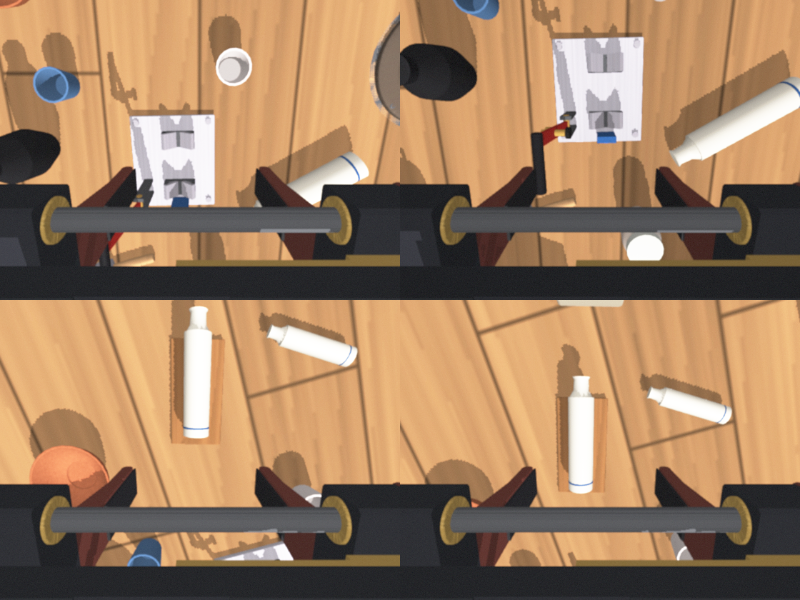

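Montage of wrist views (c1, c2, r1, r2). In c2, plate at mont (600,90), stop (606,137), handle bar (539,165). In r1, rack bottle from neck (198,315) to foot (197,435), its ring just short of the foot. The larger and smaller bottles lie off the rack, so the rack one is the middle size. Crops with grids next.

```bash
python3 - <<'E'
import cv2,numpy as np
def crop(n,x,y,w,h,s):
    im=cv2.imread(f"pics/{n}.png")[y:y+h,x:x+w]; im=cv2.resize(im,None,fx=s,fy=s,interpolation=cv2.INTER_CUBIC)
    for v in range(-(-x//20)*20,x+w,20):
        cv2.line(im,((v-x)*s,0),((v-x)*s,5),(0,0,255),1); cv2.putText(im,str(v),((v-x)*s,14),0,.35,(0,0,255),1)
    for v in range(-(-y//20)*20,y+h,20):
        cv2.line(im,(0,(v-y)*s),(5,(v-y)*s),(0,0,255),1); cv2.putText(im,str(v),(7,(v-y)*s+4),0,.35,(0,0,255),1)
    return im
a=crop("c2",170,40,180,250,2); b=crop("c1",130,140,180,160,2)
H=500; b=cv2.copyMakeBorder(b,0,H-b.shape[0],0,0,cv2.BORDER_CONSTANT)
cv2.imwrite("pics/cr_c.png",np.hstack([a,b]))
a=crop("r1",220,0,110,210,2); b=crop("r2",200,90,110,200,2)
b=cv2.copyMakeBorder(b,0,20,0,0,cv2.BORDER_CONSTANT)
cv2.imwrite("pics/cr_r.png",np.hstack([a,b]))
E
```

```text
(no output)
```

View pics/cr_c.png

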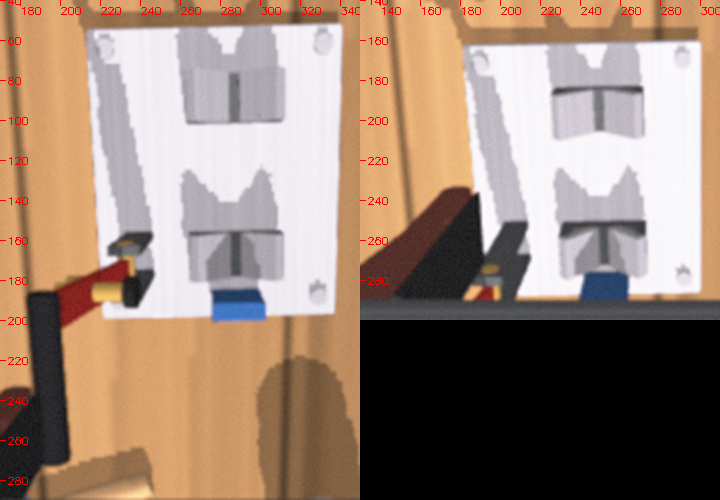

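View pics/cr_r.png

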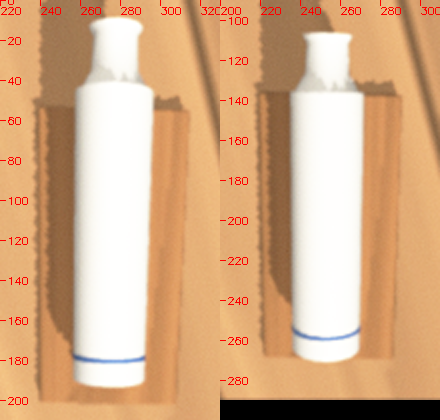

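r1/r2 crops: bottle with blue ring at r1 (275,180) / r2 (253,259), shoulder at r1 (277,42) / r2 (253,136). c2: plate corners about (213,55), (340,52), (337,197), (221,199), stop's top inner edge at row 191, cols 276–302, handle bar from (191,186) to (197,272).

```bash
cat > m.py <<'E'
from h import *
import pickle
F={n:pickle.load(open(n+".pkl","rb")) for n in ["c1","c2","r1","r2"]}
def edges(n,r0,r1,x0,x1):
    hsv=cv2.cvtColor(F[n]["color"],cv2.COLOR_BGR2HSV); m=(hsv[...,1]<70)&(hsv[...,2]>190)
    out=[]
    for r in range(r0,r1):
        c=np.flatnonzero(m[r,x0:x1]); 
        if len(c)>20: out.append((r,c[0]+x0,c[-1]+x0+1))
    o=np.array(out,float); L=np.polyfit(o[:,0],o[:,1],1);Rr=np.polyfit(o[:,0],o[:,2],1)
    return [np.polyval(L,[r0,r1]),np.polyval(Rr,[r0,r1])],(r0,r1)
pl=[]
for n,a in [("r1",(60,165,245,305)),("r2",(150,245,225,285))]:
    (l,r),(r0,r1)=edges(n,*a); f=F[n]
    nl=np.cross(*ray(f,[(l[0],r0),(l[1],r1)]));nr=np.cross(*ray(f,[(r[0],r0),(r[1],r1)]))
    nl/=np.linalg.norm(nl);nr/=np.linalg.norm(nr); ha=np.arccos(abs(nl@nr))/2
    b=nl+nr;b/=np.linalg.norm(b); pl.append((b,f["position"])); print(n,l,r,"dist to axis",20/np.sin(ha),"axis z~",f["position"][2]-20/np.sin(ha))
    # axis at z=36
    d=np.cross(b,[0,0,1.]); d/=np.linalg.norm(d); d*=np.sign(d[1]); print(" yaw",np.degrees(np.arctan2(d[1],d[0])))
    # x on the axis plane at y=-250,z=36
    o=f["position"]; print(" x at y=-250:",o[0]-(b[1]*(-250-o[1])+b[2]*(36-o[2]))/b[0])
print("ring top",tri([(F["r1"],(275,180.5)),(F["r2"],(253.5,259.5))]))
print("shoulder top",tri([(F["r1"],(277.5,42.5)),(F["r2"],(253.5,136))]))
print("plate",plane(F["c2"],[(213.5,55),(340.5,52.5),(337,197),(221.5,199)],10).round(1).tolist())
print("plate1",plane(F["c1"],[(181.5,162.5),(300,160.5),(300,286)],10).round(1).tolist())
print("plate tri",tri([(F["c1"],(300,160.5)),(F["c2"],(340.5,52.5))]),tri([(F["c1"],(181.5,162.5)),(F["c2"],(213.5,55))]))
print("stop",plane(F["c2"],[(276.5,191),(302,191)],62).round(1).tolist())
# V-block top corners: c2 near block far edge etc.
print("vtop c1/c2 block-50 outer",tri([(F["c2"],(262.5,74)),(F["c1"],(226,184.5))]),tri([(F["c2"],(312,74)),(F["c1"],(271,184))]))
print("block+50",tri([(F["c2"],(265,156)),(F["c1"],(230.5,251))]),tri([(F["c2"],(311.5,156)),(F["c1"],(273,251))]))
print("bar ends z=205",plane(F["c2"],[(191.5,186.5),(197.5,272)],205).round(1).tolist())
E
python3 m.py
```

```text
r1 [259.01437556 258.94688645] [296.51662174 293.03113553] dist to axis 380.4509602678313 axis z~ 20.923038547488773
 yaw 73.12504515626797
 x at y=-250: 513.0454401828291
r2 [236.93815789 237.14826428] [272.04342105 269.84927212] dist to axis 378.8323159585163 axis z~ 22.684786468891332
 yaw 72.60860129299446
 x at y=-250: 513.0712046950308
ring top (array([ 535.67537096, -176.20510009,   54.72288623]), [0.7150774625071893, 0.7150774625073167])
shoulder top (array([ 495.9815776 , -307.50167263,   47.75655027]), [0.2932763775137791, 0.29327637751383856])
plate [[576.4, 95.2, 10.0], [414.3, 92.8, 10.0], [410.7, 281.1, 10.0], [574.0, 283.5, 10.0]]
plate1 [[576.4, 93.7, 10.0], [413.4, 91.1, 10.0], [409.9, 280.1, 10.0]]
plate tri (array([413.07793805,  91.64252803,   4.20707402]), [0.16430286311207828, 0.16430286311204367]) (array([577.33165422,  94.228501  ,   5.75755584]), [0.2577378314177335, 0.25773783141793155])
stop [[496.5, 262.0, 62.0], [464.8, 262.1, 62.0]]
vtop c1/c2 block-50 outer (array([513.38630617, 120.94480081,  29.70866239]), [0.031938532544468635, 0.03193853254460188]) (array([452.6137957 , 120.76026244,  28.51128903]), [0.6026159728990357, 0.6026159728989313])
block+50 (array([512.35390659, 222.89021073,  12.16506555]), [0.6065071096463812, 0.6065071096464547]) (array([449.58287297, 222.77752818,  13.29736033]), [1.184107724478224, 1.1841077244782128])
bar ends z=205 [[565.3, 230.1, 205.0], [564.9, 303.9, 205.0]]
```

```bash
python3 - <<'E'
from h import *
import pickle
F={n:pickle.load(open(n+".pkl","rb")) for n in ["c1","c2"]}
print("notch c2",plane(F["c2"],[(287,77),(287,100),(288,178)],22).round(1).tolist())
print("notch c1",plane(F["c1"],[(249.5,195),(252,262)],22).round(1).tolist())
print("blk c2 z47",plane(F["c2"],[(262.5,74),(312,74),(265,156),(311.5,156)],47).round(1).tolist())
print("blk c1 z47",plane(F["c1"],[(226,184.5),(271,184),(230.5,251),(273,251)],47).round(1).tolist())
a=np.radians(72.8); u=np.array([np.cos(a),np.sin(a)]); A=a+np.pi/2
g=np.array([518,-234.7])-5*u; q=down(A)
robot.movep([*g,120],q); robot.move_linear([*g,20],speed=100,contact_N=6)
print(robot.current_tcp_pos().round(1),robot.current_contact_force().round(2))
f0=robot.current_contact_force(); robot.close(15); robot.hold(.2)
print("w",robot.current_grip_width(),robot.current_grasp_force(),(robot.current_contact_force()-f0).round(2))
robot.move_linear([*g,30],speed=40); print((robot.current_contact_force()-f0).round(2))
robot.move_linear([*g,170],speed=200)
print("w",robot.current_grip_width(),robot.current_contact_force().round(2),robot.current_wrist_torque().round(2),robot.current_time())
f=robot.grab_frame("wrist"); cv2.imwrite("pics/g.png",f["color"]); 
E
```

```text
notch c2 [[482.8, 123.5, 22.0], [482.6, 151.1, 22.0], [480.6, 251.9, 22.0]]
notch c1 [[482.8, 136.9, 22.0], [481.0, 235.8, 22.0]]
blk c2 z47 [[512.9, 123.4, 47.0], [454.1, 123.6, 47.0], [510.8, 220.0, 47.0], [452.3, 220.2, 47.0]]
blk c1 z47 [[510.8, 117.9, 47.0], [453.0, 117.3, 47.0], [508.0, 208.9, 47.0], [450.6, 209.0, 47.0]]
[ 517.  -239.5   20.6] [-0.71  0.24  1.13]
w 39.94107751668067 15.000168085098267 [ 5.85 -2.66 -0.74]
[ 0.52 -0.46 -3.43]
w 39.53433661268492 [-0.07  0.3  -2.14] [0.03 0.03 0.04] 10.45
```

```bash
cat > cr.py <<'E'
from h import *
d=0.017; u=np.array([-np.sin(d),np.cos(d),0]); v=np.array([np.cos(d),np.sin(d),0]); S=np.array([481.9,187,0]); Q=down(d+np.pi)
def P(x,y,z): return S+x*v+y*u+[0,0,z]
def loc(p): return np.array([(p-S)@v,(p-S)@u,p[2]]).round(2)
def frc(f0): 
    f=robot.current_contact_force()-f0; return np.array([f@v,f@u,f[2]]).round(2)
E
python3 - <<'E'
from cr import *
robot.movep(P(0,-15,160),Q)
robot.move_linear(P(0,-15,48),speed=120); robot.hold(.3)
f0=robot.current_contact_force(); t0=robot.current_wrist_torque()
c=robot.move_linear(P(0,-15,31),speed=12,contact_N=2.5)
robot.hold(.1); print(c,loc(robot.current_tcp_pos()),frc(f0),(robot.current_wrist_torque()-t0).round(3),robot.current_time())
np.save("f0.npy",f0)
f=robot.grab_frame("wrist"); cv2.imwrite("pics/p1.png",f["color"])
E
```

```text
True [  0.23 -14.99  35.12] [3.05 0.74 5.84] [ 0.126 -0.538  0.019] 14.5
```

```bash
python3 - <<'E'
from cr import *
f0=np.load("f0.npy"); t0=None
p=loc(robot.current_tcp_pos())
for dx in (.3,.3,.3):
    p[0]+=dx; robot.move_linear(P(*p),speed=10); robot.hold(.15); f=frc(f0); print(loc(robot.current_tcp_pos()),f)
    if f[0]<.8: break
c=robot.move_linear(P(p[0],p[1],p[2]-2),speed=6,contact_N=2.0); robot.hold(.15)
p=loc(robot.current_tcp_pos());print(c,p,frc(f0),robot.current_wrist_torque().round(3))
E
```

```text
[  0.38 -15.09  35.04] [1.66 0.16 3.49]
[  0.52 -15.18  34.92] [0.26 0.33 0.49]
True [  0.96 -15.06  34.41] [ 2.61 -1.28  6.18] [ 0.178 -0.204  0.043]
```

```bash
python3 - <<'E'
from cr import *
f0=np.load("f0.npy")
p=loc(robot.current_tcp_pos())
p[0]+=.45; p[2]-=.1; robot.move_linear(P(*p),speed=8); robot.hold(.15); print(loc(robot.current_tcp_pos()),frc(f0))
for i in range(3):
    y0=p[1]
    c=robot.move_linear(P(p[0],4,p[2]),speed=10,contact_N=3.0); robot.hold(.1)
    q=loc(robot.current_tcp_pos());f=frc(f0);print(c,q,f); p[1]=q[1]
    if c and (p[1]-y0<.7 or f[1]<-3.5): break
print(robot.current_time(),robot.current_grip_width())
f=robot.grab_frame("wrist"); cv2.imwrite("pics/p2.png",f["color"])
E
```

```text
[  0.98 -15.11  34.36] [-0.79 -2.28  8.51]
True [  0.98 -15.16  34.36] [-0.24 -1.57  8.14]
16.7083 39.72562794031282
```

```bash
python3 - <<'E'
from cr import *
f0=np.load("f0.npy")
p=loc(robot.current_tcp_pos()); 
while frc(f0)[2]>2.5 and p[2]<35.6:
    p[2]+=.2; robot.move_linear(P(*p),speed=8); robot.hold(.1); print(loc(robot.current_tcp_pos()),frc(f0))
for i in range(4):
    y0=p[1]
    c=robot.move_linear(P(p[0],4,p[2]),speed=10,contact_N=3.0); robot.hold(.1)
    q=loc(robot.current_tcp_pos());f=frc(f0);print(c,q,f,robot.current_time()); p[1]=q[1]
    if c and p[1]>-9 and f[1]<-2: break
f=robot.grab_frame("wrist"); cv2.imwrite("pics/p2.png",f["color"])
E
```

```text
[  0.93 -15.18  34.42] [ 1.42 -0.53  4.25]
[  0.84 -15.28  34.58] [ 1.53 -0.05  1.42]
True [ 0.95 -4.52 34.4 ] [ 1.28 -0.25  6.51] 18.6917
True [ 0.96 -4.47 34.37] [ 1.07 -0.73  8.11] 19.0833
True [ 0.96 -4.53 34.36] [ 0.19 -0.97  8.9 ] 19.4833
True [ 0.93 -4.54 34.36] [ 0.88 -1.03  7.82] 19.875
```

```bash
python3 - <<'E'
from cr import *
f0=np.load("f0.npy")
p=loc(robot.current_tcp_pos()); 
p[2]+=.5; robot.move_linear(P(*p),speed=8); robot.hold(.1); print(loc(robot.current_tcp_pos()),frc(f0))
for k in range(6):
    p[1]+=.5; robot.move_linear(P(*p),speed=10); robot.hold(.1); f=frc(f0); print(loc(robot.current_tcp_pos()),f)
    if f[1]<-3.5: break
f=robot.grab_frame("wrist"); cv2.imwrite("pics/p3.png",f["color"]); print(robot.current_time())
E
```

```text
[ 0.77 -4.66 34.61] [ 0.77 -0.36  1.26]
[ 0.79 -4.45 34.67] [ 1.06 -2.11  0.59]
[ 0.83 -4.39 34.64] [ 1.68 -5.79 -0.27]
21.025
```

View pics/p3.png

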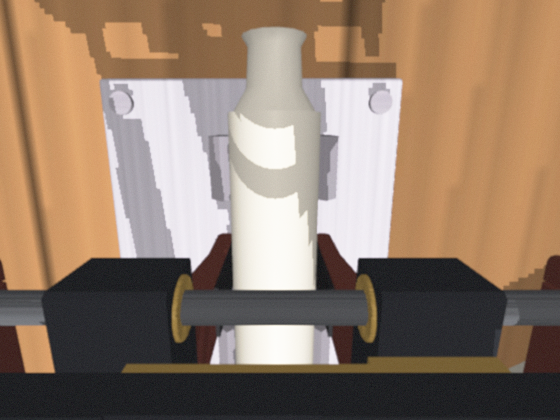

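The bottle lies in the V on its axis, foot hard against the stop by feel (Fy −5.8 N, at the expected y). Releasing now, then measuring the strap.

```bash
python3 - <<'E'
from cr import *
import pickle
f0=np.load("f0.npy")
p=loc(robot.current_tcp_pos()); p[2]-=.25
robot.move_linear(P(*p),speed=8); print(frc(f0)); robot.gripper_open(); robot.hold(.1); print("open",frc(f0))
robot.move_linear(P(p[0],p[1],150),speed=200)
robot.move_linear(P(-10,-10,300),speed=250)
for n,(x,y,z) in [("s1",(0,75,300)),("s2",(70,60,300))]:
    robot.movep(P(x,y,z),Q); robot.hold(.2); f=robot.grab_frame("wrist"); pickle.dump(f,open(n+".pkl","wb")); cv2.imwrite(f"pics/{n}.png",f["color"])
print(robot.current_time())
a=cv2.imread("pics/s1.png")[20:320,130:430]; b=cv2.imread("pics/s2.png")[20:320,130:430]
cv2.imwrite("pics/s.png",cv2.resize(np.hstack([a,b]),None,fx=1.33,fy=1.33*1.5,interpolation=cv2.INTER_CUBIC))
E
```

```text
[ 1.46 -3.87  2.11]
open [ 0.6  -0.52  3.76]
25.0833
```

View pics/s.png

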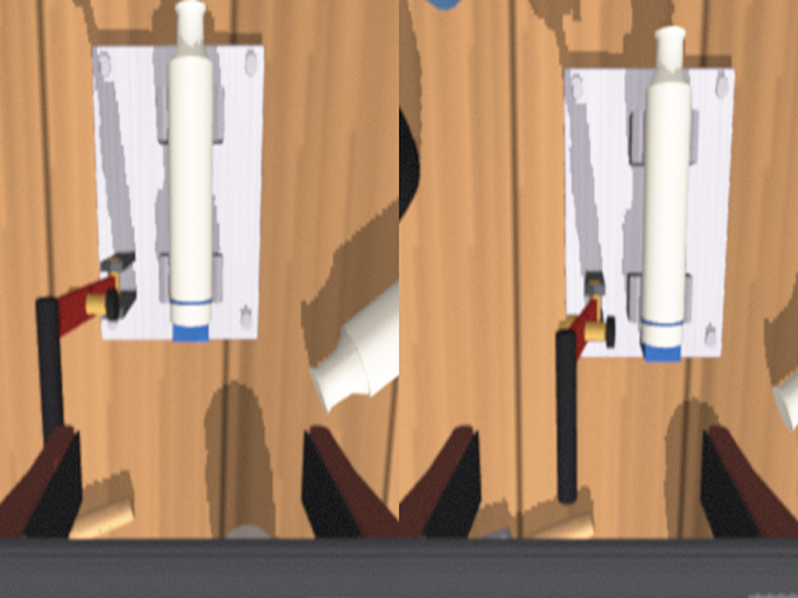

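Left (s1): the bottle lies in the V with its foot against the blue stop, bar from (48,300) down to (53,430). Right (s2): bar from (567,333) to (568,500).

```bash
python3 - <<'E'
from cr import *
import pickle
F={n:pickle.load(open(n+".pkl","rb")) for n in ["s1","s2"]}
def bar(n,r0,r1,x0,x1):
    g=F[n]["color"].max(axis=2); o=[]
    for r in range(r0,r1):
        c=np.flatnonzero(g[r,x0:x1]<70)
        if len(c)>5:o.append((r,c.mean()+x0+.0,len(c)))
    o=np.array(o); k=np.polyfit(o[:,0],o[:,1],1); print(n,len(o),np.polyval(k,[r0,r1]).round(2),o[:,2].mean()); return [(np.polyval(k,r),r) for r in (r0,r1)]
l1=bar("s1",180,225,150,185); l2=bar("s2",195,265,240,275)
N=[np.cross(*ray(F[n],l)) for n,l in (("s1",l1),("s2",l2))]; N=[n/np.linalg.norm(n) for n in N]
d=np.cross(*N); d/=np.linalg.norm(d); d*=np.sign(d[1]); 
# bar axis at cradle y=84
A=np.array([N[0],N[1],u]); b=[N[0]@F["s1"]["position"],N[1]@F["s2"]["position"],u@S+84]
p=np.linalg.solve(A,b); l=loc(p); print("dir",d.round(3),"bar at y84",l)
th=np.arctan2(l[2]-92,65-l[0]); print("r",np.hypot(l[2]-92,65-l[0]),"theta",th)
e,_=tri([(F["s1"],(166.1,170.4)),(F["s2"],(256.3,186.9))]); print("near end",loc(e),_)
print("far end",loc(plane(F["s2"],(257.1,270.6),l[2])[0]))
E
```

```text
s1 45 [165.71 168.94] 15.355555555555556
s2 70 [255.35 256.04] 13.614285714285714
dir [-0.016  1.     0.025] bar at y84 [ 83.35  84.   210.75]
r 120.15941494531337 theta 1.7241100228357789
near end [ 82.5   41.43 209.6 ] [0.01631105441104921, 0.016311054410948513]
far end [ 82.58 111.82 210.75]
```

```bash
cat >> cr.py <<'E'
Y=96; DZ=10
def arc(t,r=120.1): return P(65-r*np.cos(t),Y,92+r*np.sin(t)-DZ)
def tcpth():
    l=loc(robot.current_tcp_pos()); return float(np.arctan2(l[2]+DZ-92,65-l[0]))
E
python3 - <<'E'
from cr import *
robot.movep(arc(1.724)+[0,0,50],Q); robot.move_linear(arc(1.724),speed=100,contact_N=6)
robot.hold(.2); f0=robot.current_contact_force(); np.save("fs.npy",f0)
robot.close(25); robot.hold(.1); print(loc(robot.current_tcp_pos()),robot.current_grip_width(),frc(f0),robot.current_time())
for t in np.linspace(1.724,0.6,9)[1:]:
    robot.move_linear(arc(t),speed=70); f=frc(f0); print(round(t,2),f,round(tcpth(),3))
    if np.linalg.norm(f)>30: print("stop"); break
print(robot.current_time(),robot.current_grip_width())
E
```

```text
[ 83.6   96.   200.75] 12.102696456985537 [ 2.39 -0.17 -0.3 ] 27.5417
1.58 [ 1.   -1.38  5.49] 1.585
1.44 [ 1.38 -2.08  7.85] 1.446
1.3 [ 0.95 -0.85  5.83] 1.302
1.16 [1.04 1.62 2.07] 1.158
1.02 [ 2.45  3.92 -2.61] 1.017
0.88 [ 3.41  4.33 -4.13] 0.878
0.74 [ 4.4   4.83 -5.07] 0.739
0.6 [ 5.8   5.69 -7.36] 0.599
30.675 12.038687572587909
```

```bash
python3 - <<'E'
from cr import *
f0=np.load("fs.npy")
r=120.1
for t in [.5,.4,.32,.25]:
    r-=.2; robot.move_linear(arc(t,r),speed=50); robot.hold(.1); f=frc(f0); print(t,f,"tan",f[0]*np.sin(t)+f[2]*np.cos(t),"rad",f[0]*np.cos(t)-f[2]*np.sin(t),round(tcpth(),3),robot.current_grip_width())
f=robot.grab_frame("side"); 
cv2.imwrite("pics/side1.png",cv2.resize(f["color"][200:330,200:360],None,fx=4,fy=4,interpolation=cv2.INTER_CUBIC)); print(robot.current_time())
E
```

```text
0.5 [ 5.88  4.33 -4.89] tan -1.472356560651209 rad 7.5045763476899445 0.501 12.093484993686426
0.4 [ 7.46  4.74 -5.14] tan -1.8291926755522963 rad 8.872725294727987 0.398 12.316874441113832
0.32 [ 6.32  5.   -5.37] tan -3.1093335320088435 rad 7.6883902727895785 0.316 12.453295048799944
0.25 [ 6.84  6.   -5.63] tan -3.7627338529299923 rad 8.020245255103774 0.245 12.540289298669132
32.5667
```

View pics/side1.png

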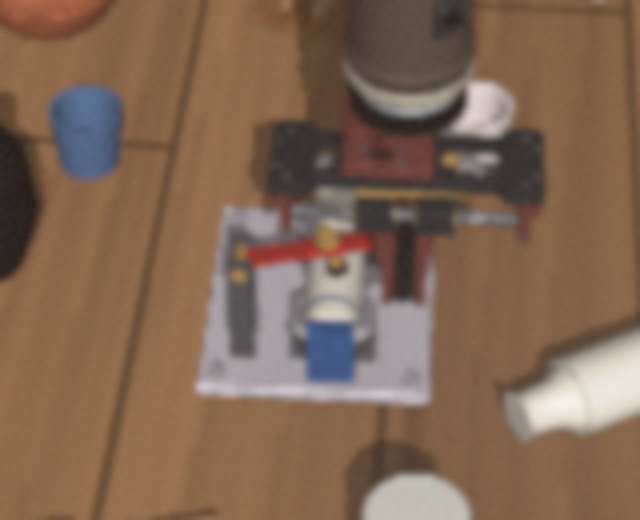

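The side view shows the strap just above level with the spindle over the bottle, and the bar held. I'll release it and press with shut fingers from above, so that the force reading is clean.

```bash
cat > press.py <<'E'
from cr import *
Y=84; DZ=-6.5
def arc(t,r=120): return P(65-r*np.cos(t),84,92+r*np.sin(t)+6.5)
E
python3 - <<'E'
from press import *
robot.gripper_open(); l=loc(robot.current_tcp_pos()); robot.move_linear(P(l[0],l[1],l[2]+50),speed=150)
robot.close(20)
robot.move_linear(arc(.25)+[0,0,15],speed=100); robot.hold(.2); f0=robot.current_contact_force(); np.save("fp.npy",f0)
c=robot.move_linear(arc(.25)-[0,0,4],speed=20,contact_N=2); print(c,loc(robot.current_tcp_pos()),frc(f0))
z=loc(robot.current_tcp_pos())[2]; t=np.arcsin((z-98.5)/120); print("theta",t,robot.current_time())
t0=t; hist=[]
for i in range(22):
    t-=.02 if t>.18 else .01
    robot.move_linear(arc(t),speed=25); f=frc(f0); l=loc(robot.current_tcp_pos()); print(round(t,3),f,l[[0,2]])
    hist.append(f[2])
    if f[2]>10: print("contact?"); break
print(robot.current_time())
E
```

```text
True [-51.61  83.88 128.42] [-0.68 -0.68  0.34]
theta 0.25199178590686055 36.8833
0.232 [-1.1  -0.56 -0.28] [-51.97 125.88]
0.212 [-0.78 -0.87 -0.03] [-52.33 123.59]
0.192 [-0.81 -1.09 -0.27] [-52.81 121.22]
0.172 [-0.86 -0.76 -0.06] [-53.26 118.84]
0.162 [-0.72 -0.32  2.54] [-53.37 117.82]
0.152 [-1.46 -0.47  3.11] [-53.65 116.61]
0.142 [-1.3  -1.39  2.53] [-53.87 115.41]
0.132 [-2.48 -0.81  2.51] [-54.11 114.17]
0.122 [-2.01 -0.77  2.46] [-54.26 112.97]
0.112 [-1.53 -0.96  1.72] [-54.27 111.79]
0.102 [-1.77 -1.24  2.14] [-54.38 110.65]
0.092 [-2.52 -0.54  3.36] [-54.52 109.44]
0.082 [-1.01 -0.27  2.65] [-54.62 108.25]
0.072 [-2.14 -0.94  2.24] [-54.71 107.02]
0.062 [-1.53 -0.15  2.38] [-54.76 105.86]
0.052 [-2.62 -0.94  2.62] [-54.83 104.67]
0.042 [-2.23 -0.07  3.05] [-54.89 103.45]
0.032 [-2.12 -0.63  2.27] [-54.95 102.24]
0.022 [-2.91 -0.75  4.38] [-54.99 101.16]
0.012 [-4.11 -1.53  7.42] [-55.02 100.19]
0.002 [-3.92 -1.49 11.35] [-55.1   99.23]
contact?
42.1333
```

```bash
python3 - <<'E'
from press import *
f0=np.load("fp.npy")
robot.hold(.4); print(frc(f0),loc(robot.current_tcp_pos()))
l=loc(robot.current_tcp_pos()); 
for k in range(5):
    l[2]+=.4; robot.move_linear(P(*l),speed=8); print(round(l[2],2),frc(f0)[2])
robot.move_linear(P(l[0],l[1],200),speed=150)
robot.movep(P(0,75,300),Q); robot.hold(.3)
a=robot.grab_frame("wrist")["color"]; b=robot.grab_frame("side")["color"]; t=robot.grab_frame("top")["color"]; cv2.imwrite("pics/topend.png",t)
b=cv2.resize(b[210:320,225:335],(400,400)); a=cv2.resize(a[20:320,130:430],(400,400))
cv2.imwrite("pics/end.png",np.hstack([a,b])); print(robot.current_time(),robot.current_contact_force())
E
```

```text
[-5.02 -2.98 11.48] [-55.06  84.08  99.25]
99.65 7.57
100.05 4.59
100.45 2.31
100.85 1.17
101.25 0.33
45.5917 [ 0.08305167 -0.74782893  0.4105973 ]
```

View pics/end.png

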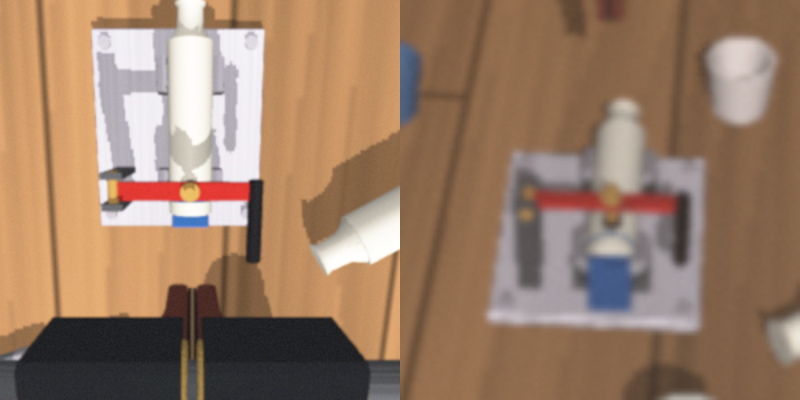

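The wrist view shows the strap level across the bottle at (190,190), with the foot against the stop at (190,218). The side view shows the pad on the bottle. Nothing else has been moved and the robot is clear, so I'm handing in.

```bash
python3 -c "
from workcell import robot
print(robot.close_job(),robot.current_time())"
```

```text
the job is handed in; nothing more can be done
the job is handed in; nothing more can be done
```

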